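Park the bottle-top dispensers

TASK

Park the three bottle-top dispensers for the night: with the fingertips, press the raised white piston of each one lightly straight down until it is fully home, first on the small bottle, then the medium one, then the large one. Do not lift, shove or tip the bottles, do not lean hard on them, and leave everything else on the bench as it stands.

Things in the scene. Friction and masses are not known exactly. Their poses are not given: they have to be found in the camera images.
- small_dispenser: the small dispenser, loose, upright: amber bottle 56 mm across, 100 mm tall, paper label; on its mouth a blue collar 36 mm across with a thin spout reaching 62 mm to its -x, above it a white piston sleeve 31 mm across with a dark rubber cap. Origin: centre of the bottle's underside, z up. The cap's top (not squeezed) is 200 mm above the origin with the piston fully raised, 182 mm with it fully home.
- small_top (a point): centre of the flat round top of the rubber cap (38 mm across, 14 mm deep) on the small dispenser's white piston; it moves with the piston. The cap springs: under a finger it gives 1 mm for every 2.5 N, up to 8 mm
- small_piston (a joint): how far the small dispenser's piston is pushed down, in m: 0 fully raised, 0.018 fully home on its stop. It moves straight down against about 3 N of friction (a little more when fast), has no spring and stays where it is left.
- medium_dispenser: the medium dispenser, loose, upright: amber bottle 72 mm across, 135 mm tall, paper label; on its mouth a blue collar 36 mm across with a thin spout reaching 62 mm to its -x, above it a white piston sleeve 31 mm across with a dark rubber cap. Origin: centre of the bottle's underside, z up. The cap's top (not squeezed) is 235 mm above the origin with the piston fully raised, 217 mm with it fully home.
- medium_top (a point): centre of the flat round top of the rubber cap (38 mm across, 14 mm deep) on the medium dispenser's white piston; it moves with the piston. The cap springs: under a finger it gives 1 mm for every 2.5 N, up to 8 mm
- medium_piston (a joint): how far the medium dispenser's piston is pushed down, in m: 0 fully raised, 0.018 fully home on its stop. It moves straight down against about 3 N of friction (a little more when fast), has no spring and stays where it is left.
- large_dispenser: the large dispenser, loose, upright: amber bottle 88 mm across, 170 mm tall, paper label; on its mouth a blue collar 36 mm across with a thin spout reaching 62 mm to its -x, above it a white piston sleeve 31 mm across with a dark rubber cap. Origin: centre of the bottle's underside, z up. The cap's top (not squeezed) is 270 mm above the origin with the piston fully raised, 252 mm with it fully home.
- large_top (a point): centre of the flat round top of the rubber cap (38 mm across, 14 mm deep) on the large dispenser's white piston; it moves with the piston. The cap springs: under a finger it gives 1 mm for every 2.5 N, up to 8 mm
- large_piston (a joint): how far the large dispenser's piston is pushed down, in m: 0 fully raised, 0.018 fully home on its stop. It moves straight down against about 3 N of friction (a little more when fast), has no spring and stays where it is left.
- funnel_bottle: bystander: amber bottle 86 mm across with a white funnel in its neck, 206 mm tall in all; origin at the centre of its underside
- tub: bystander: white lidded tub, 106 mm across, 91 mm tall; origin at the centre of its underside
- capped_bottle: bystander: amber bottle with a black screw cap, 68 mm across, 137 mm tall; origin at the centre of its underside
- vial: bystander: small amber vial, 26 mm across, 50 mm tall, standing among the dispensers; origin at the centre of its underside
- wide_vial: bystander: small clear vial, 32 mm across, 55 mm tall, standing among the dispensers; origin at the centre of its underside
- beaker: bystander: glass beaker, 68 mm across, 85 mm tall, off to one side; origin at the centre of its underside
- scoop: bystander: long-handled laboratory spoon about 190 mm long lying flat on the bench to one side; origin near its middle, on the underside

How it is judged:
On the way, in this order (a step that is already met when the one before it is completed fails the run):
1. the small dispenser's piston is pressed home (value of joint small_piston above 0.015 m), for 0.1 s.
2. the medium dispenser's piston is pressed home (value of joint medium_piston above 0.015 m), for 0.1 s.
3. the large dispenser's piston is pressed home (value of joint large_piston above 0.015 m), for 0.1 s.
At the end, for the whole second after the job is handed in: All three pistons are within 3 mm of fully home (joint over 0.015), the three dispensers stand upright (within 0.08 rad) and at rest within 30 mm of where they stood, and the bystanders (those that stood still upright) are within 20 mm of where they stood (value of joint each of small_piston, medium_piston, large_piston above 0.015 m and angle between each of small_dispenser, medium_dispenser, large_dispenser's own z axis and vertical below 0.08 rad and distance of each of small_dispenser, medium_dispenser, large_dispenser from where it was at the start of the episode below 0.03 m and linear speed of each of small_dispenser, medium_dispenser, large_dispenser below 0.02 m/s and distance of each of funnel_bottle, tub, capped_bottle, vial, wide_vial, beaker, scoop from where it was at the start of the episode below 0.02 m and angle between each of funnel_bottle, tub, capped_bottle, vial, wide_vial, beaker's own z axis and vertical below 0.15 rad); the robot touches nothing.
It fails at once if a piston is pressed (past 8 mm) out of turn, before the ones that come first are home ((value of joint medium_piston above 0.008 m and value of joint small_piston below 0.015 m) or (value of joint large_piston above 0.008 m and value of joint any of small_piston, medium_piston below 0.015 m)).
It fails at once if a dispenser is leaned on hard (over 25 N by the fingers) or pushed with the arm or the gripper's body (over 5 N) (contact force between the fingers and small_dispenser above 25 N or contact force between the fingers and medium_dispenser above 25 N or contact force between the fingers and large_dispenser above 25 N or contact force between the arm and small_dispenser above 5 N or contact force between the arm and medium_dispenser above 5 N or contact force between the arm and large_dispenser above 5 N).
It fails at once if a dispenser is lifted (over 10 mm) (height (world z) of any of small_dispenser, medium_dispenser, large_dispenser above 0.01 m).
It fails at once if a dispenser is tipped (over 0.25 rad) or shoved (over 30 mm) (angle between any of small_dispenser, medium_dispenser, large_dispenser's own z axis and vertical above 0.25 rad or distance of any of small_dispenser, medium_dispenser, large_dispenser from where it was at the start of the episode above 0.03 m).
It fails at once if a bystander is moved (over 20 mm) or tipped (distance of any of funnel_bottle, tub, capped_bottle, vial, wide_vial, beaker, scoop from where it was at the start of the episode above 0.02 m or angle between any of funnel_bottle, tub, capped_bottle, vial, wide_vial, beaker's own z axis and vertical above 0.3 rad).
It also fails if it takes over 59 s, if anything falls off the work surface, if the arm or the gripper's body presses on something with over 40 N, if the wrist force passes 120 N, or if a joint passes its speed limit or range.

ROBOT

A 7-joint arm with a two-finger parallel gripper is mounted at the origin on the work surface. World frame = base frame: x ahead of the robot, y to its left, z up, the work surface at z = 0. Lengths are in m, angles in rad, forces in N, time in s.
With the tool pointing down it reaches from about 0.35 to 0.9 m from the base axis. Payload 7.2 kg.
Tool frame: the origin (TCP) lies at the very end of the fingers, on their centre line; the grasp point (between the pads) lies 19 mm behind it; z points along the fingers, y is the line along which they close (so a half turn about z gives the same grasp; the last joint's range is limited). The gripper opens to 88 mm and grips with 3 to 60 N. Pads are 20 mm wide; open, the fingers measure 115 mm over their backs; the gripper's body (75 mm by 178 mm) begins 61 mm behind the grasp point.
Start: joints at [1.035, 0.411, -0.013, 1.596, 0.006, 1.134, -0.082], TCP at [0.282, -0.558, 0.223] pointing down, gripper open.
Joint ranges: [-2.95, 2.95], [-0.29, 1.99], [-1.47, 1.44], [0.14, 2.54], [-1.03, 4.17], [0.13, 1.85], [-2.86, 2.86]. Speed limits (rad/s): [2.39, 2.39, 3.01, 3.01, 3.14, 3.14, 3.14].

INTERFACE

Orientations are given as a unit quaternion [w, x, y, z].
In Python, from plant import sense, capture, get_calibration, close_job gives the robot as it stands. The module is installed in compiled form; this text tells all that it offers.
- The arm moves only by the tool servo_tool, never from a script. Its argument "increments" is text: rows parted by semicolons, each of 6 numbers parted by spaces: the shift along the tool's x, y, z in m, then the turn, a rotation vector about the tool's x, y, z in degrees. In form: tx ty tz ax ay az; .... A call has 1 to 5 rows; each row shifts and turns the commanded pose from where the row before left it, along the tool's axes as they then stand; what a row does not reach is not made up. A row lasts 1/10 s, in which the tool goes at most 50 mm and 8.59 degrees, less where a joint would pass 70% of its speed; a pose out of reach is approached as far as the arm can. A call is refused whole if a number of a shift passes 0.05 or a number of a turn 8.59, either way. A call with a gripper value outside its range is refused whole. "fingers" is the finger opening in m, from 0 to 0.0878, set as the call begins (left out, the last holds). The fingers move at their own pace and stop on an object; "force" is the grip in N (left out, the last holds). Time passes only in rows, so rows that do not move let the fingers close. It gives the time, the measured TCP pose, the force, the opening and the grip force at its end, in the units of the state.
- sense(): the state, without advancing time (a new reading comes with each control period).
- capture(name): name is "side" or "top"; returns the picture (400x640x3 uint8, red, green, blue); there is no depth.
- get_calibration(name): a dict with "fx", "fy", "cx", "cy" (pixels), "rvec" (rotation vector, rad) and "tvec" (3), from world to camera coordinates, as OpenCV has them. Camera axes: x right, y down, z forward; pixel columns grow to the right and rows downward; lengths in m; the calibration is good to about 2 mm. A picture is of the moment at which its call begins. get_calibration takes no time and is no camera call.
- close_job(): hands the job in; it is judged then, once.
The state is a dict: "t": time; "joint_pos": joint angles; "joint_vel": joint speeds; "tau": joint torques, N m; "eef_pos": TCP position; "orientation": TCP orientation; "contact_force": force on the tool from outside, world axes, zero at the start; "ft_torque": the same for the moment, N m; "width": opening from 0.0 (shut) to 1.0 (fully open); "grasp_force": force on a finger pad.
Only numpy, scipy, OpenCV 4.12 (cv2) and the standard library are available. Lean on these libraries where they do the work, as an engineer would, in place of code of your own. Each camera call takes 0.05 s, during which the arm holds its last target. There are 200 camera calls.

## Working session

There is one attempt and no reset: what is moved stays moved. The work goes in short steps, Python scripts to look and compute and a tool call to move; the robot and the scene stay as the last step left them, time stands still between calls to the robot, and variables do not carry over. Pictures are saved under pics/ and viewed, at most 10 in all, crops included, and the job is handed in when it is done.

Besides the shell and the picture viewer there is one more tool, called after "Request:" by a JSON object that holds its "fn" and its "kwargs". servo_tool: Moves the arm, as the interface text tells. Its arguments: {"type":"object","properties":{"increments":{"type":"string"},"fingers":{"type":"number"},"force":{"type":"number"}},"required":["increments"]}

```bash
mkdir -p pics
python3 - <<'E'
from plant import *
import cv2
for n in("side","top"):
    cv2.imwrite(f"pics/{n}0.png",capture(n)[:,:,::-1]); print(n,get_calibration(n))
s=sense();print(s['eef_pos'],s['orientation'],s['width'],s['t'])
E
```

```text
side {'fx': 484.4460102126374, 'fy': 484.4460102126374, 'cx': 322.3186714995544, 'cy': 200.31316483340882, 'rvec': array([ 0.64218515, -2.45433454,  1.34535865]), 'tvec': array([0.52932742, 0.27789695, 1.31485304])}
top {'fx': 373.1125788426592, 'fy': 373.1125788426592, 'cx': 318.1812429525018, 'cy': 197.1593735624438, 'rvec': array([ 2.17875104, -2.16280443,  0.06271854]), 'tvec': array([0.02021763, 0.57778588, 1.21724258])}
[ 0.28158413 -0.55747839  0.22191572] [-6.75812200e-04  9.72768081e-01  2.31779540e-01 -2.22719507e-04] 0.9988621362402038 0.1
```

View pics/side0.png

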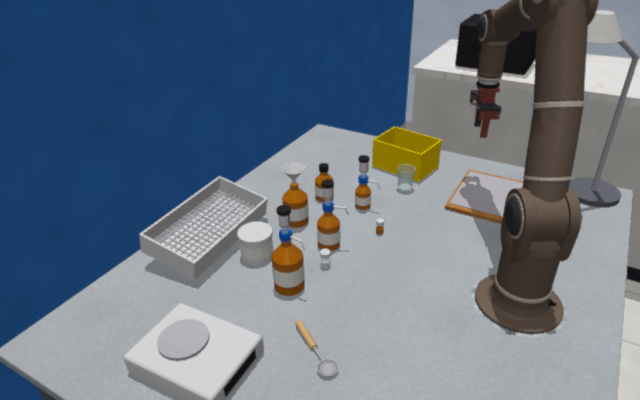

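View pics/top0.png

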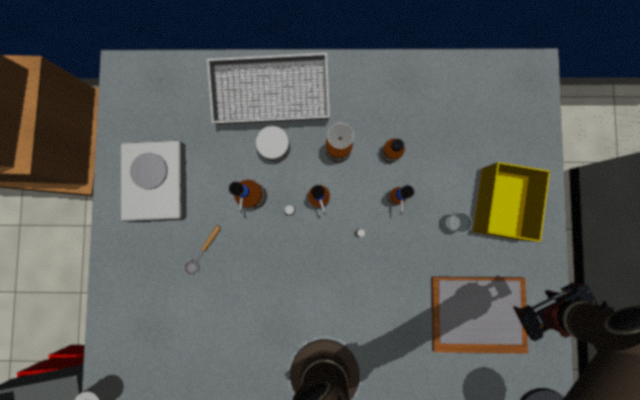

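The side view shows the dark caps at about (364,160) small, (328,187) medium and (284,213) large. In the top view they sit at (406,192), (319,191) and (237,188). The spouts and vials stand nearby, and the arm is far to the right.

```bash
cat > h.py <<'E'
import numpy as np,cv2
from plant import *
def cam(n):
    c=get_calibration(n);K=np.array([[c['fx'],0,c['cx']],[0,c['fy'],c['cy']],[0,0,1]]);R=cv2.Rodrigues(c['rvec'])[0]
    return K,R,c['tvec']
def ray(n,uv):
    K,R,t=cam(n);return -R.T@t, R.T@np.linalg.inv(K)@np.array([*uv,1.])
def onz(n,uv,z):
    o,d=ray(n,uv);return o+d*(z-o[2])/d[2]
def proj(n,p):
    K,R,t=cam(n);q=K@(R@np.asarray(p)+t);return q[:2]/q[2]
def tri(a,b):
    (o,d),(p,e)=ray('side',a),ray('top',b)
    s=np.linalg.lstsq(np.c_[d,-e],p-o,rcond=None)[0];A=o+s[0]*d;B=p+s[1]*e
    return (A+B)/2,np.linalg.norm(A-B)
def dark(img,uv,thr=60,r=14):
    m=(img.max(2)<thr).astype(np.uint8);u,v=uv;k=np.zeros_like(m);k[v-r:v+r,u-r:u+r]=1
    n,l,s,c=cv2.connectedComponentsWithStats(m*k,connectivity=4)
    i=1+np.argmax(s[1:,4]);return c[i],s[i]
E
python3 - <<'E'
from h import *
S=cv2.imread('pics/side0.png');T=cv2.imread('pics/top0.png')
print(ray('side',(0,0))[0],ray('top',(0,0))[0])
for n,a,b,z in(("s",(364,160),(406,192),.2),("m",(328,187),(319,191),.235),("l",(284,213),(237,188),.27)):
    ca,sa=dark(S,a);cb,sb=dark(T,b)
    print(n,ca,sa,cb,sb,*tri(ca,cb),onz('top',cb,z-.005),onz('side',ca,z-.007))
def up(I,x,y,w,h): return cv2.resize(I[y:y+h,x:x+w],None,fx=5,fy=5,interpolation=cv2.INTER_NEAREST)
o=[up(T,215,170,53,60),up(T,300,170,53,60),up(T,375,170,53,60)]
p=[up(S,262,195,53,60),up(S,302,170,53,60),up(S,338,145,53,60)]
cv2.imwrite('pics/crop.png',np.vstack([np.hstack(o),np.hstack(p)]))
E
```

```text
[-0.04251059  1.08950634  0.94732336] [ 0.47974902 -0.00231725  1.25926973]
s [363.41818182 158.87272727] [359 156  10   7  55] [406.1958042  191.79020979] [400 186  14  14 143] [ 0.58068087 -0.23074503  0.19319432] 0.0010900408551175063 [ 0.581001   -0.23012385  0.195     ] [ 0.58035178 -0.23132497  0.193     ]
m [327.03797468 183.69620253] [322 180  11   8  79] [317.41614907 192.02484472] [311 185  14  16 161] [0.57608566 0.02247423 0.22828454] 0.0009546656821615721 [0.57549845 0.02221657 0.23      ] [0.57679245 0.02220166 0.228     ]
l [283.44067797 210.19491525] [277 205  14  11 118] [236.19277108 188.51204819] [229 182  15  15 166] [0.58111717 0.24136202 0.26052871] 0.0006563712929352442 [0.58037581 0.24010168 0.265     ] [0.57921415 0.24448604 0.263     ]
```

View pics/crop.png

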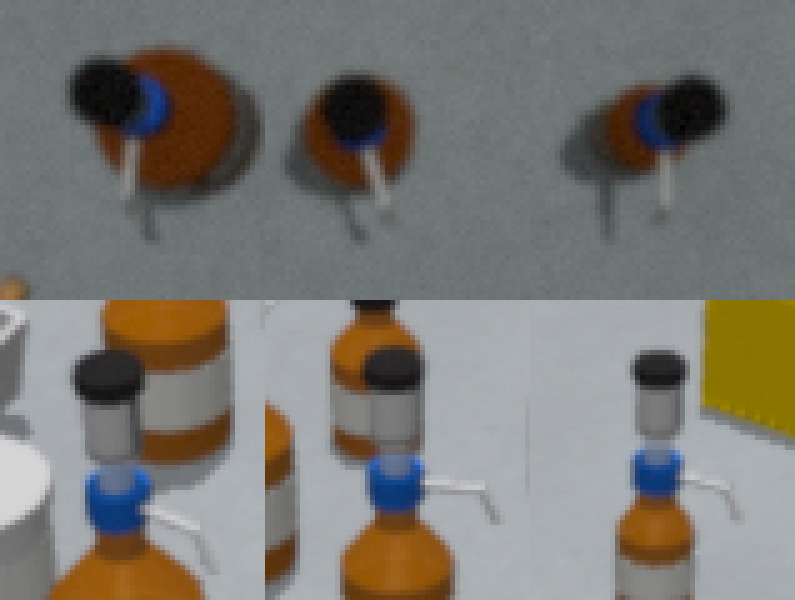

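Request:
{"fn": "servo_tool", "kwargs": {"increments": "0 0 -0.04 0 0 0;0.02 -0.008 -0.03 0 0 0;0.04 -0.015 0 0 0 0;0.04 -0.015 0 0 0 0;0.04 -0.015 0 0 0 0", "fingers": 0, "force": 20}}

```text
t: 0.6
eef_pos: [0.3835, -0.4462, 0.2926]
orientation: [-0.0, 0.973, 0.231, -0.0]
contact_force: [0.6, -0.0, -0.2]
width: 0.584
grasp_force: 0.0
```

Request:
{"fn": "servo_tool", "kwargs": {"increments": "0.04 -0.015 0 0 0 0;0.04 -0.015 0 0 0 0;0.04 -0.015 0 0 0 0;0.04 -0.015 0 0 0 0;0.04 -0.015 0 0 0 0"}}

```text
t: 1.1
eef_pos: [0.5283, -0.2888, 0.2924]
orientation: [-0.0, 0.973, 0.232, -0.0]
contact_force: [0.9, -0.8, 0.5]
width: 0.13
grasp_force: 0.0
```

```bash
cat >> h.py <<'E'
from scipy.spatial.transform import Rotation as Ro
def to(x,y,z):
    s=sense();q=s['orientation'];R=Ro.from_quat([*q[1:],q[0]])
    print('t',s['t'],'pos',s['eef_pos'].round(4),'F',np.round(s['contact_force'],2),'w',s['width'],'tilt',R.as_matrix()[:,2].round(4))
    print('delta tool',R.inv().apply(np.array([x,y,z])-s['eef_pos']).round(4))
E
python3 -c "from h import *;to(.5805,-.231,.21)"
```

```text
t 1.1 pos [ 0.5283 -0.2888  0.2924] F [ 0.92 -0.81  0.53] w 0.12992605135901114 tilt [-5.e-04  1.e-04 -1.e+00]
delta tool [ 0.0727 -0.0281  0.0824]
```

Request:
{"fn": "servo_tool", "kwargs": {"increments": "0.035 -0.014 0 0 0 0;0.025 -0.009 0.02 0 0 0;0 0 0.02 0 0 0;0 0 0 0 0 0;0 0 0 0 0 0"}}

```text
t: 1.6
eef_pos: [0.5702, -0.2433, 0.2525]
orientation: [-0.0, 0.973, 0.231, -0.001]
contact_force: [0.2, 0.1, 0.6]
width: 0.008
grasp_force: 0.0
```

```bash
python3 -c "
from h import *;to(.5805,-.231,.21);cv2.imwrite('pics/side1.png',capture('side')[130:230,290:430,::-1].repeat(4,0).repeat(4,1))"
```

```text
t 1.6 pos [ 0.5702 -0.2433  0.2525] F [0.22 0.07 0.62] w 0.007759559017636294 tilt [-0.0013  0.     -1.    ]
delta tool [ 0.0148 -0.0063  0.0425]
```

View pics/side1.png

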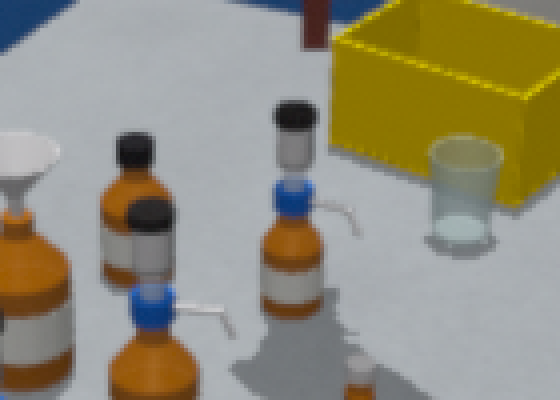

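The closed fingertips (crop 315,47 → full ≈ (369,142)) are above and slightly right of the small cap (crop 296,115 → full ≈ (364,159)), as expected. I'll centre and go down.

Request:
{"fn": "servo_tool", "kwargs": {"increments": "0.0148 -0.0063 0 0 0 0;0 0 0.02 0 0 0;0 0 0.02 0 0 0;0 0 0 0 0 0;0 0 0 0 0 0"}}

```text
t: 2.15
eef_pos: [0.5817, -0.2301, 0.2136]
orientation: [0.0, 0.973, 0.232, 0.0]
contact_force: [1.6, 0.5, 0.0]
width: 0.003
grasp_force: 0.0
```

```bash
python3 -c "
from h import *;to(.5805,-.231,.18);cv2.imwrite('pics/a.png',capture('side')[130:190,320:400,::-1].repeat(5,0).repeat(5,1))"
```

```text
t 2.15 pos [ 0.5817 -0.2301  0.2136] F [1.6  0.45 0.04] w 0.0031599075657639964 tilt [ 8.e-04 -0.e+00 -1.e+00]
delta tool [-0.0015  0.0002  0.0336]
```

View pics/a.png

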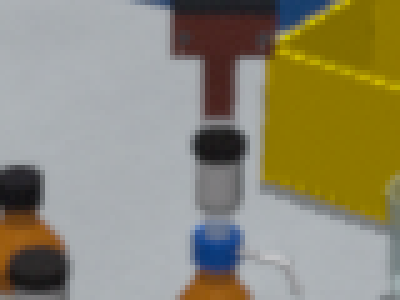

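The fingertips (crop 219,117) are centred just above the small cap (crop 219,128 top edge). Pressing in small steps with the force watched.

Request:
{"fn": "servo_tool", "kwargs": {"increments": "0 0 0.005 0 0 0;0 0 0.005 0 0 0;0 0 0.005 0 0 0;0 0 0.005 0 0 0;0 0 0 0 0 0"}}

```text
t: 2.7
eef_pos: [0.5811, -0.2304, 0.1922]
orientation: [-0.0, 0.973, 0.232, -0.0]
contact_force: [-0.5, 0.2, 2.1]
width: 0.005
grasp_force: 0.9
```

Request:
{"fn": "servo_tool", "kwargs": {"increments": "0 0 0.004 0 0 0;0 0 0.004 0 0 0;0 0 0.002 0 0 0;0 0 0 0 0 0;0 0 0 0 0 0"}}

```text
t: 3.2
eef_pos: [0.5811, -0.2304, 0.1825]
orientation: [-0.0, 0.973, 0.232, -0.0]
contact_force: [-0.2, -0.0, 2.0]
width: 0.003
grasp_force: 0.8
```

Request:
{"fn": "servo_tool", "kwargs": {"increments": "0 0 0.002 0 0 0;0 0 0.001 0 0 0;0 0 0 0 0 0;0 0 0 0 0 0"}}

```text
t: 3.6
eef_pos: [0.5814, -0.2305, 0.1802]
orientation: [0.0, 0.973, 0.232, 0.0]
contact_force: [-0.4, 0.4, 6.2]
width: 0.003
grasp_force: 2.8
```

The force rose past the piston's friction at z = 0.180, so it is on its stop. Next I lift and go to the medium one.

Request:
{"fn": "servo_tool", "kwargs": {"increments": "0 0 -0.02 0 0 0;0 0 -0.035 0 0 0;0 0 -0.035 0 0 0;0 0 -0.03 0 0 0;0 0 0 0 0 0"}}

```text
t: 4.1
eef_pos: [0.5827, -0.2308, 0.304]
orientation: [0.002, 0.973, 0.232, 0.003]
contact_force: [-0.5, -0.2, 0.3]
width: 0.003
grasp_force: 0.0
```

```bash
python3 -c "from h import *;to(.576,.0224,.3)
S=capture('side');T=capture('top')
for n,a,b,z in(('s',(364,166),(405,192),.182),('m',(328,187),(319,191),.235)):
    ca,sa=dark(S,a);cb,sb=dark(T,b);print(n,ca,sa[4],cb,sb[4],*tri(ca,cb))"
```

```text
t 4.1 pos [ 0.5827 -0.2308  0.304 ] F [-0.52 -0.21  0.31] w 0.003460050003400501 tilt [ 0.0062 -0.0021 -1.    ]
delta tool [ 0.1082 -0.229   0.0034]
s [363.21153846 162.82692308] 52 [404.71623672 192.01669196] 659 [ 0.58103954 -0.22977336  0.17855849] 0.0018621841507075014
m [327.03797468 183.69620253] 79 [317.27464789 191.83098592] 142 [0.57632044 0.0227201  0.22838075] 0.0002979053069297866
```

```bash
cat >> h.py <<'E'
def drop(name,p,pic0):   # cap shift in side view against start, vs 18 mm expected
    A=cv2.imread(pic0);B=capture('side')[:,:,::-1]
    up=lambda I:cv2.resize(I.max(2),None,fx=10,fy=10,interpolation=cv2.INTER_CUBIC)
    p=np.array(p);u,v=proj('side',p-[0,0,.007]);u=int(u);v=int(v)
    t=up(A[v-6:v+6,u-8:u+8]);w=up(B[v-12:v+20,u-14:u+14])
    r=cv2.matchTemplate(w,t,cv2.TM_CCOEFF_NORMED);_,s,_,l=cv2.minMaxLoc(r)
    print(name,'score',s,'shift',l[0]/10-6,l[1]/10-6,'expected',proj('side',p-[0,0,.025])-proj('side',p-[0,0,.007]))
E
python3 -c "
from h import *
drop('s',(.5805,-.231,.2),'pics/side0.png');drop('m',(.576,.0224,.235),'pics/side0.png')"
```

```text
s score 0.9978440999984741 shift 0.0 4.0 expected [-0.1216598   4.73670068]
m score 0.9989519715309143 shift 0.0 0.0 expected [0.10196331 5.24568159]
```

```bash
python3 -c "
from h import *
A=cv2.imread('pics/side0.png');B=capture('side')[:,:,::-1]
a=A[150:200,361:366].mean((1,2)).astype(int);b=B[150:200,361:366].mean((1,2)).astype(int)
for i in range(45): print(150+i,a[i],b[i])
" | paste - - - -
```

```text
150 171 173	151 171 173	152 171 174	153 170 174
154 158 174	155 94 175	156 48 175	157 40 174
158 40 161	159 36 87	160 24 47	161 26 41
162 59 38	163 105 28	164 120 22	165 121 26
166 121 59	167 120 106	168 121 121	169 120 123
170 116 123	171 106 122	172 113 122	173 134 122
174 133 117	175 117 103	176 113 108	177 107 105
178 82 83	179 67 68	180 62 63	181 60 62
182 61 64	183 68 69	184 70 71	185 65 67
186 68 68	187 78 79	188 84 87	189 88 89
190 89 90	191 87 87	192 86 87	193 84 84
194 71 72
```

The cap dropped 4.0 px in the side view, where 18 mm should give 4.7 px. Before moving on, I'll press it again to confirm the stop.

```bash
python3 -c "from h import *;to(.5808,-.2305,.19)"
```

```text
t 4.35 pos [ 0.5803 -0.2302  0.2978] F [ 0.58  0.7  -0.41] w 0.007192633309229527 tilt [-2.8e-03  9.0e-04 -1.0e+00]
delta tool [0.0005 0.0007 0.1078]
```

Request:
{"fn": "servo_tool", "kwargs": {"increments": "-0.001 0 0.03 0 0 0;0 0 0.03 0 0 0;0 0 0.03 0 0 0;0 0 0.024 0 0 0;0 0 0 0 0 0"}}

```text
t: 4.85
eef_pos: [0.5784, -0.2302, 0.1818]
orientation: [-0.002, 0.973, 0.232, -0.002]
contact_force: [0.2, -0.4, 1.9]
width: 0.006
grasp_force: 0.8
```

Request:
{"fn": "servo_tool", "kwargs": {"increments": "0 0 0.003 0 0 0;0 0 0 0 0 0;0 0 0 0 0 0"}}

```text
t: 5.15
eef_pos: [0.5806, -0.231, 0.1836]
orientation: [0.0, 0.973, 0.232, 0.0]
contact_force: [0.1, -0.1, 0.1]
width: 0.006
grasp_force: 0.0
```

Request:
{"fn": "servo_tool", "kwargs": {"increments": "0 0 0.003 0 0 0;0 0 0.002 0 0 0;0 0 0 0 0 0;0 0 0 0 0 0"}}

```text
t: 5.55
eef_pos: [0.5811, -0.2311, 0.1793]
orientation: [0.001, 0.973, 0.232, 0.001]
contact_force: [-0.4, 0.8, 7.4]
width: 0.007
grasp_force: 3.9
```

At 7.4 N the cap top works out to 0.182 m, which is the home height, so the stop is confirmed. Now the medium one.

Request:
{"fn": "servo_tool", "kwargs": {"increments": "0 0 -0.02 0 0 0;0 0 -0.04 0 0 0;0 0 -0.04 0 0 0;0.01 -0.02 0 0 0 0;0.02 -0.042 0 0 0 0"}}

```text
t: 6.05
eef_pos: [0.5792, -0.1657, 0.279]
orientation: [0.002, 0.974, 0.228, 0.001]
contact_force: [0.9, 0.5, -0.5]
width: 0.006
grasp_force: 0.0
```

Request:
{"fn": "servo_tool", "kwargs": {"increments": "0.02 -0.042 0 0 0 0;0.02 -0.042 0 0 0 0;0.02 -0.042 0 0 0 0;0.01 -0.025 0 0 0 0;0 0 0 0 0 0"}}

```text
t: 6.55
eef_pos: [0.5729, 0.01, 0.2781]
orientation: [-0.001, 0.972, 0.235, 0.0]
contact_force: [1.1, 0.4, -0.1]
width: 0.002
grasp_force: 0.0
```

```bash
python3 -c "from h import *;to(.576,.0224,.245)"
```

```text
t 6.55 pos [0.5729 0.01   0.2781] F [ 1.1   0.37 -0.13] w 0.0022512572144864885 tilt [ 5.0e-04  2.1e-03 -1.0e+00]
delta tool [ 0.0084 -0.0096  0.0331]
```

Request:
{"fn": "servo_tool", "kwargs": {"increments": "0.0084 -0.0096 0 0 0 0;0 0 0.015 0 0 0;0 0 0.014 0 0 0;0 0 0 0 0 0;0 0 0 0 0 0"}}

```text
t: 7.05
eef_pos: [0.5765, 0.0159, 0.2483]
orientation: [-0.0, 0.973, 0.231, -0.001]
contact_force: [-0.4, -0.3, 0.2]
width: 0.006
grasp_force: 0.0
```

```bash
python3 -c "
from h import *;to(.576,.0224,.235);cv2.imwrite('pics/b.png',np.hstack([capture('side')[150:210,290:370,::-1],capture('top')[160:220,280:360,::-1]]).repeat(5,0).repeat(5,1))"
```

```text
t 7.05 pos [0.5765 0.0159 0.2483] F [-0.42 -0.29  0.17] w 0.005867095348976318 tilt [-1.1e-03 -2.0e-04 -1.0e+00]
delta tool [ 0.0025 -0.0061  0.0133]
```

View pics/b.png

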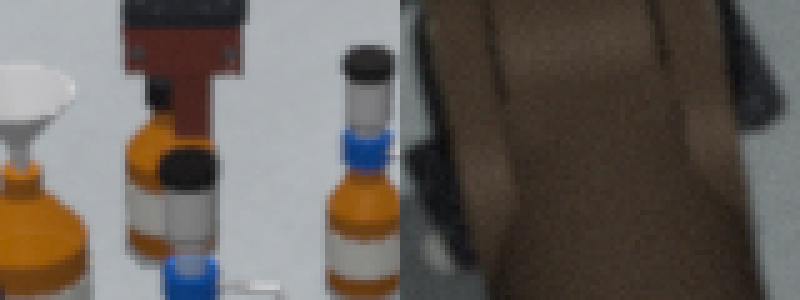

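The fingertips are just above the medium cap and about 6 mm to its −y side (crop tip 192,135; cap 188,165). The small piston's sleeve now rests on its collar. Correcting, then pressing.

Request:
{"fn": "servo_tool", "kwargs": {"increments": "0.0025 -0.0061 0 0 0 0;0 0 0 0 0 0;0 0 0 0 0 0"}}

```text
t: 7.45
eef_pos: [0.5762, 0.0237, 0.249]
orientation: [0.0, 0.973, 0.232, 0.0]
contact_force: [0.1, 0.7, 0.2]
width: 0.004
grasp_force: 0.0
```

Request:
{"fn": "servo_tool", "kwargs": {"increments": "0 0 0.005 0 0 0;0 0 0.005 0 0 0;0 0 0.005 0 0 0;0 0 0.005 0 0 0;0 0 0 0 0 0"}}

```text
t: 7.95
eef_pos: [0.576, 0.0231, 0.2281]
orientation: [0.0, 0.973, 0.232, -0.0]
contact_force: [0.4, -0.8, 3.5]
width: 0.007
grasp_force: 0.8
```

Request:
{"fn": "servo_tool", "kwargs": {"increments": "0 0 0.004 0 0 0;0 0 0.004 0 0 0;0 0 0.002 0 0 0;0 0 0 0 0 0;0 0 0 0 0 0"}}

```text
t: 8.45
eef_pos: [0.576, 0.0232, 0.2185]
orientation: [0.0, 0.973, 0.232, -0.0]
contact_force: [-0.1, -0.7, 1.3]
width: 0.005
grasp_force: 0.8
```

Request:
{"fn": "servo_tool", "kwargs": {"increments": "0 0 0.002 0 0 0;0 0 0.002 0 0 0;0 0 0 0 0 0;0 0 0 0 0 0"}}

```text
t: 8.85
eef_pos: [0.5763, 0.0233, 0.2151]
orientation: [0.0, 0.973, 0.232, 0.0]
contact_force: [-0.6, 0.5, 5.6]
width: 0.005
grasp_force: 2.9
```

Request:
{"fn": "servo_tool", "kwargs": {"increments": "0 0 0.001 0 0 0;0 0 0 0 0 0;0 0 0 0 0 0"}}

```text
t: 9.15
eef_pos: [0.5765, 0.0233, 0.2144]
orientation: [0.0, 0.973, 0.232, 0.001]
contact_force: [-1.9, -0.6, 7.2]
width: 0.004
grasp_force: 3.8
```

Medium is home (7 N, cap top at 0.217). Now the large one.

Request:
{"fn": "servo_tool", "kwargs": {"increments": "0 0 -0.02 0 0 0;0 0 -0.04 0 0 0;0 0 -0.035 0 0 0;0.01 -0.02 0 0 0 0;0.02 -0.038 0 0 0 0"}}

```text
t: 9.65
eef_pos: [0.5778, 0.0856, 0.3096]
orientation: [0.001, 0.974, 0.229, 0.001]
contact_force: [0.2, 0.2, -1.4]
width: 0.007
grasp_force: 0.0
```

Request:
{"fn": "servo_tool", "kwargs": {"increments": "0.02 -0.038 0 0 0 0;0.02 -0.038 0 0 0 0;0.02 -0.038 0 0 0 0;0.01 -0.02 0 0 0 0;0 0 0 0 0 0"}}

```text
t: 10.15
eef_pos: [0.5772, 0.2445, 0.3077]
orientation: [-0.001, 0.972, 0.235, -0.001]
contact_force: [0.2, -0.3, 0.1]
width: 0.004
grasp_force: 0.0
```

```bash
python3 -c "from h import *;to(.5805,.241,.284)
S=capture('side');ca,sa=dark(S,(284,213));print(ca,sa)"
```

```text
t 10.15 pos [0.5772 0.2445 0.3077] F [ 0.2  -0.34  0.13] w 0.004059831262390447 tilt [-0.0019  0.0019 -1.    ]
delta tool [0.0014 0.0047 0.0237]
[283.3826087  210.07826087] [277 205  13  11 115]
```

Request:
{"fn": "servo_tool", "kwargs": {"increments": "0 0 0.01 0 0 0;0 0 0.01 0 0 0;0 0 0 0 0 0;0 0 0 0 0 0"}}

```text
t: 10.6
eef_pos: [0.5788, 0.2386, 0.2881]
orientation: [0.0, 0.973, 0.231, -0.0]
contact_force: [0.4, 0.2, 0.4]
width: 0.005
grasp_force: 0.0
```

```bash
python3 -c "
from h import *;to(.580,.242,.28);cv2.imwrite('pics/c.png',capture('side')[170:250,240:330,::-1].repeat(6,0).repeat(6,1))"
```

```text
t 10.6 pos [0.5788 0.2386 0.2881] F [0.41 0.15 0.41] w 0.004985402905277487 tilt [-8.e-04 -6.e-04 -1.e+00]
delta tool [ 0.0026 -0.0025  0.0081]
```

View pics/c.png

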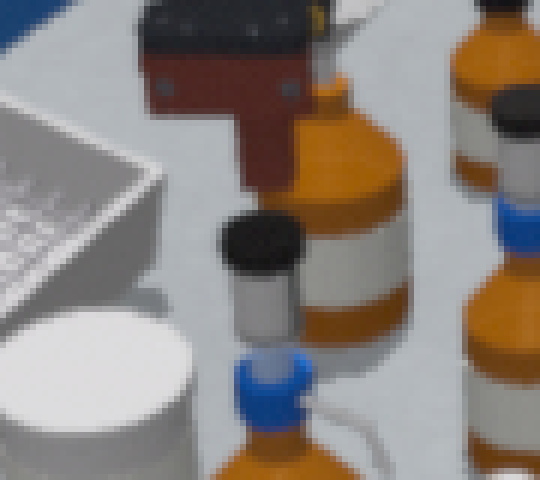

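The fingertips (crop 268,190) are above the large cap (crop 262,230) with a small sideways offset, and the medium sleeve is seated on its collar. Centring and pressing.

Request:
{"fn": "servo_tool", "kwargs": {"increments": "0.002 -0.002 0 0 0 0;0 0 0.006 0 0 0;0 0 0.005 0 0 0;0 0 0.005 0 0 0;0 0 0 0 0 0"}}

```text
t: 11.15
eef_pos: [0.5792, 0.2422, 0.2715]
orientation: [0.0, 0.973, 0.232, -0.001]
contact_force: [-1.4, -0.5, -0.4]
width: 0.005
grasp_force: 0.0
```

Request:
{"fn": "servo_tool", "kwargs": {"increments": "0 0 0.005 0 0 0;0 0 0.005 0 0 0;0 0 0.005 0 0 0;0 0 0.003 0 0 0;0 0 0 0 0 0"}}

```text
t: 11.65
eef_pos: [0.5797, 0.2425, 0.2543]
orientation: [-0.0, 0.973, 0.232, 0.0]
contact_force: [0.5, 0.3, 1.1]
width: 0.002
grasp_force: 1.0
```

Request:
{"fn": "servo_tool", "kwargs": {"increments": "0 0 0.002 0 0 0;0 0 0.001 0 0 0;0 0 0 0 0 0;0 0 0 0 0 0"}}

```text
t: 12.05
eef_pos: [0.5797, 0.2425, 0.2517]
orientation: [-0.0, 0.973, 0.232, 0.0]
contact_force: [1.7, 0.6, 2.3]
width: 0.008
grasp_force: 1.1
```

Request:
{"fn": "servo_tool", "kwargs": {"increments": "0 0 0.002 0 0 0;0 0 0.001 0 0 0;0 0 0 0 0 0;0 0 0 0 0 0"}}

```text
t: 12.45
eef_pos: [0.5799, 0.2426, 0.2494]
orientation: [-0.0, 0.973, 0.232, 0.001]
contact_force: [-0.3, 1.0, 6.7]
width: 0.008
grasp_force: 3.7
```

Large is home (6.7 N, cap top at 0.252). I'll lift straight up and check that everything still stands.

Request:
{"fn": "servo_tool", "kwargs": {"increments": "0 0 -0.02 0 0 0;0 0 -0.04 0 0 0;0 0 -0.04 0 0 0;0 0 -0.03 0 0 0;0 0 0 0 0 0"}}

```text
t: 12.95
eef_pos: [0.5805, 0.2431, 0.3829]
orientation: [-0.001, 0.973, 0.232, 0.003]
contact_force: [-0.8, 0.3, 0.8]
width: 0.003
grasp_force: 0.0
```

Request:
{"fn": "servo_tool", "kwargs": {"increments": "0 0 0 0 0 0;0 0 0 0 0 0;0 0 0 0 0 0"}}

```text
t: 13.25
eef_pos: [0.5792, 0.242, 0.3768]
orientation: [0.0, 0.973, 0.232, -0.001]
contact_force: [-0.1, -0.1, -0.1]
width: 0.001
grasp_force: 0.0
```

```bash
python3 -c "
from h import *;to(.580,.242,.28)
for n,p in(('s',(.5805,-.231,.2)),('m',(.576,.0224,.235)),('l',(.58,.242,.27))): drop(n,p,'pics/side0.png')
cv2.imwrite('pics/d.png',capture('side')[100:400,190:450,::-1].repeat(2,0).repeat(2,1))"
```

```text
t 13.25 pos [0.5792 0.242  0.3768] F [-0.15 -0.06 -0.06] w 0.0010986702872186564 tilt [-0.0027 -0.0013 -1.    ]
delta tool [0.001  0.0004 0.0968]
s score 0.9982219338417053 shift -0.09999999999999964 4.0 expected [-0.1216598   4.73670068]
m score 0.9522842168807983 shift 0.20000000000000018 4.5 expected [0.10196331 5.24568159]
l score 0.9860303401947021 shift 0.2999999999999998 4.6 expected [0.44739633 5.78366008]
```

View pics/d.png

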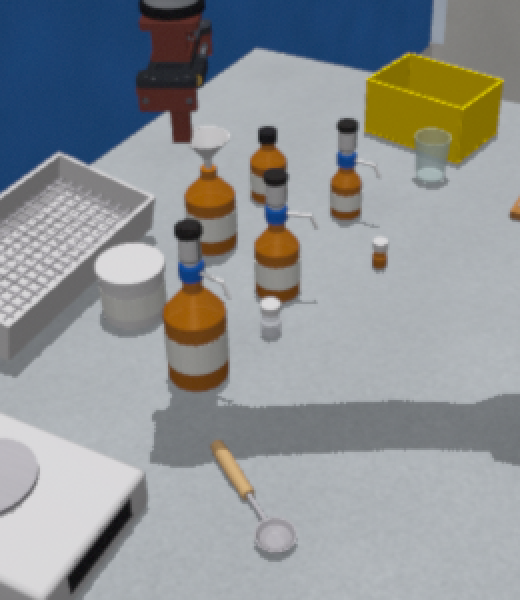

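All three caps dropped by about the same amount, and all bystanders stand where they were. One edge-profile check on the large and medium caps, since the image shift came out slightly low.

```bash
python3 -c "
from h import *
A=cv2.imread('pics/side0.png');B=capture('side')[:,:,::-1]
for c,r in((283,198),(327,174),(363,152)):
    print(c);print(*[A[r+i,c-2:c+3].mean().astype(int) for i in range(36)]);print(*[B[r+i,c-2:c+3].mean().astype(int) for i in range(36)])
# dark cap centroid -> height along the known vertical axis
for n,uv,x,y in(('s',(363,163),.5805,-.231),('m',(327,188),.576,.0224),('l',(283,215),.58,.242)):
    for I,d in((A,0),(B,1)):
        c,s=dark(I,uv if d else (uv[0],uv[1]-4));zs=np.arange(.15,.3,.0005)
        z=zs[np.argmin([abs(proj('side',(x,y,z))[1]-c[1]) for z in zs])];print(n,d,c.round(2),s,z)
"
```

```text
283
107 106 106 99 94 95 95 58 43 42 41 41 41 39 30 21 22 47 92 119 122 121 121 121 121 121 120 116 104 107 126 123 114 111 109 100
111 110 111 103 98 99 108 111 121 135 139 102 55 43 43 43 38 29 27 25 22 29 70 120 126 126 127 126 126 126 126 125 115 100 113 104
327
93 86 84 83 80 60 44 41 41 40 37 29 21 29 71 118 122 122 122 121 121 121 120 114 96 106 104 120 116 113 108 91 75 64 62 61
97 89 87 86 88 88 90 87 86 82 53 44 43 43 42 37 27 24 40 85 123 126 126 126 126 125 126 122 112 104 111 96 78 66 65 65
363
171 170 158 94 48 40 40 36 24 26 59 105 120 121 121 120 121 120 116 106 113 134 133 117 113 107 82 67 62 60 61 68 70 65 68 78
177 177 177 179 179 178 165 89 47 44 43 38 26 28 62 109 125 126 126 126 125 124 120 105 110 109 85 70 65 64 64 70 74 68 70 81
s 0 [363.42 158.87] [359 156  10   7  55] 0.19300000000000003
s 1 [363.22 162.63] [359 160   9   6  49] 0.17900000000000002
m 0 [327.04 183.7 ] [322 180  11   8  79] 0.22850000000000006
m 1 [327.11 188.42] [322 185  11   8  80] 0.21200000000000005
l 0 [283.44 210.19] [277 205  14  11 118] 0.26150000000000007
l 1 [283.97 214.71] [278 210  13  10 110] 0.24750000000000008
```

Force and height say home, while the image shift reads slightly low. A touch test on the large cap will settle it.

Request:
{"fn": "servo_tool", "kwargs": {"increments": "0.001 0 0.04 0 0 0;0 0 0.04 0 0 0;0 0 0.03 0 0 0;0 0 0.01 0 0 0;0 0 0 0 0 0"}}

```text
t: 14.0
eef_pos: [0.5801, 0.2426, 0.2576]
orientation: [0.0, 0.973, 0.232, -0.001]
contact_force: [0.2, -0.4, 0.4]
width: 0.003
grasp_force: 0.0
```

Request:
{"fn": "servo_tool", "kwargs": {"increments": "0 0 0 0 0 0;0 0 0 0 0 0;0 0 0.002 0 0 0;0 0 0 0 0 0;0 0 0 0 0 0"}}

```text
t: 14.5
eef_pos: [0.5806, 0.2429, 0.257]
orientation: [-0.0, 0.973, 0.232, 0.0]
contact_force: [0.5, -0.2, -0.3]
width: 0.007
grasp_force: 0.0
```

Request:
{"fn": "servo_tool", "kwargs": {"increments": "0 0 0.002 0 0 0;0 0 0 0 0 0;0 0 0 0 0 0"}}

```text
t: 14.8
eef_pos: [0.5805, 0.2428, 0.2545]
orientation: [0.0, 0.973, 0.232, -0.0]
contact_force: [0.5, 0.5, -0.2]
width: 0.006
grasp_force: 0.0
```

Request:
{"fn": "servo_tool", "kwargs": {"increments": "0 0 0.0015 0 0 0;0 0 0 0 0 0;0 0 0 0 0 0"}}

```text
t: 15.1
eef_pos: [0.5805, 0.2428, 0.253]
orientation: [0.0, 0.973, 0.232, -0.0]
contact_force: [0.6, -0.1, 0.6]
width: 0.006
grasp_force: 0.0
```

Request:
{"fn": "servo_tool", "kwargs": {"increments": "0 0 0.002 0 0 0;0 0 0.002 0 0 0;0 0 0 0 0 0;0 0 0 0 0 0"}}

```text
t: 15.5
eef_pos: [0.5808, 0.243, 0.25]
orientation: [-0.0, 0.973, 0.232, 0.001]
contact_force: [-0.8, -0.2, 5.5]
width: 0.005
grasp_force: 3.0
```

There was no contact (zero pad force) at 0.253 and 5.5 N at 0.250, so the cap top is at about 0.252 and the piston is fully home. I'll lift off and hand in.

Request:
{"fn": "servo_tool", "kwargs": {"increments": "0 0 -0.02 0 0 0;0 0 -0.04 0 0 0;0 0 -0.04 0 0 0;0 0 0 0 0 0;0 0 0 0 0 0"}}

```text
t: 16.0
eef_pos: [0.5807, 0.2431, 0.3497]
orientation: [-0.0, 0.973, 0.232, 0.001]
contact_force: [0.3, 0.1, 0.0]
width: 0.004
grasp_force: 0.0
```

Request:
{"fn": "servo_tool", "kwargs": {"increments": "0 0 0 0 0 0;0 0 0 0 0 0;0 0 0 0 0 0;0 0 0 0 0 0"}}

```text
t: 16.4
eef_pos: [0.5804, 0.2428, 0.3484]
orientation: [0.0, 0.973, 0.232, -0.001]
contact_force: [-0.4, -0.7, 0.1]
width: 0.01
grasp_force: 0.0
```

```bash
python3 -c "
from h import *;to(.58,.242,.28);print(close_job())"
```

```text
t 16.4 pos [0.5804 0.2428 0.3484] F [-0.37 -0.69  0.07] w 0.00984661436735785 tilt [-1.e-03 -4.e-04 -1.e+00]
delta tool [-0.0006  0.0005  0.0684]
the job is handed in; nothing more can be done
None
```

I pressed all three pistons home in order (small, medium, large) with readings of about 7 N, left the arm clear of everything, and handed the job in at 16.4 s; no verdict was returned, and cap heights by touch fit fully home though image shifts read about 15 mm of the 18 mm travel.

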